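# Take the transformer out from among the tall parts of an opened instrument

## Task

In the opened instrument the transformer is hemmed in by three tall parts. First stand all three (blue capacitor, yellow relay, silver can with red top) upright on the black mat, leaving the transformer where it is; then, while they wait there, set the transformer upright in the middle of the green tray; then stand each tall part back, upright and centred, on the disc of its own colour. Never knock any of the four over, and leave them all released and still.

Things in the scene. Friction and masses are not known exactly. Their poses are not given: they have to be found in the camera images.
- capacitor: Blue upright cylinder with a silver disc on its top, diameter 42, height 95, about 150 g; starts on the blue disc. Origin: centre of its underside, z up its axis. Grip it by the upper part, 65 to 80 above its underside (there the fingers pass above the transformer). Sizes in mm.
- relay: Yellow upright square block with a small black square on its top, 38 x 38, height 91, about 130 g; starts on the yellow disc. Origin: centre of its underside, z up, x and y square to its sides. Grip it 65 to 80 above its underside. Sizes in mm.
- shield_can: Silver upright cylinder with a red top and red band, diameter 38 (39 over the band), height 93, about 120 g; starts on the red disc. Origin: centre of its underside, z up its axis. Grip it 65 to 80 above its underside. Sizes in mm.
- transformer: Low dark steel block with a copper-coloured winding and a copper patch with a pale label on its top, 56 along its x, 40 along its y, height 44, about 400 g; starts on the deck between the three discs, 12 above the table. Origin: centre of its underside, z up. Grip it across its 40 width (along its y), about 30 above its underside, once the tall parts are away: before that only about 10 is free beside it. Sizes in mm.
- seat_blue: Blue disc fixed to the chassis deck, diameter 56, 3 thick, the place of the capacitor. Origin: centre of its underside, on the deck (deck top 12 above the table), so its top is 3 above the origin. z up; x and y along the sides of the chassis. The three discs stand around the transformer's starting place: one on the robot's side (56 from the transformer), two to its left and right (52 from it); which colour is where changes. Sizes in mm.
- seat_yellow: Yellow disc fixed to the chassis deck, diameter 56, 3 thick, the place of the relay. Origin: centre of its underside, on the deck (deck top 12 above the table), so its top is 3 above the origin. z up; x and y along the sides of the chassis. The three discs stand around the transformer's starting place: one on the robot's side (56 from the transformer), two to its left and right (52 from it); which colour is where changes. Sizes in mm.
- seat_red: Red disc fixed to the chassis deck, diameter 56, 3 thick, the place of the silver can. Origin: centre of its underside, on the deck (deck top 12 above the table), so its top is 3 above the origin. z up; x and y along the sides of the chassis. The three discs stand around the transformer's starting place: one on the robot's side (56 from the transformer), two to its left and right (52 from it); which colour is where changes. Sizes in mm.
- mat: Flat black rubber mat fixed to the table, 220 along its x, 130 along its y, 4 thick; empty at the start, to the left or right of the chassis. Origin: centre of its underside, on the table. Sizes in mm.
- tray: Shallow green open tray fixed to the table, 140 x 140 outside, walls 4 thick and 16 high, floor 5 thick; empty at the start, on the other side of the chassis from the mat. Origin: centre of its underside, on the table. Sizes in mm.
Not all that is in view belongs to the job. Of the things shaped like the capacitor, the blue one is meant. Of the things that look like the shield_can, the larger one is meant.

How it is judged:
On the way, in this order (a step that is already met when the one before it is completed fails the run):
1. all three tall parts stand released on the black mat, their centres at least 5 mm inside its edges, the transformer within 20 mm of where it started (x of capacitor in the frame of mat between -0.105 and 0.105 m and y of capacitor in the frame of mat between -0.06 and 0.06 m and z of capacitor in the frame of mat between 0 and 0.008 m and angle between each of capacitor, relay, shield_can's own z axis and vertical below 0.12 rad and linear speed of each of capacitor, relay, shield_can below 0.03 m/s and contact force between the fingers and capacitor below 0.3 N and x of relay in the frame of mat between -0.105 and 0.105 m and y of relay in the frame of mat between -0.06 and 0.06 m and z of relay in the frame of mat between 0 and 0.008 m and contact force between the fingers and relay below 0.3 N and x of shield_can in the frame of mat between -0.105 and 0.105 m and y of shield_can in the frame of mat between -0.06 and 0.06 m and z of shield_can in the frame of mat between 0 and 0.008 m and contact force between the fingers and shield_can below 0.3 N and distance of transformer from where it was at the start of the episode below 0.02 m), for 0.2 s.
2. the transformer stands released in the middle of the green tray while the three tall parts wait on the mat (horizontal distance between transformer and tray below 0.015 m and z of transformer in the frame of tray between 0 and 0.009 m and angle between each of transformer, capacitor, relay, shield_can's own z axis and vertical below 0.12 rad and linear speed of each of transformer, capacitor, relay, shield_can below 0.03 m/s and contact force between the fingers and transformer below 0.3 N and x of capacitor in the frame of mat between -0.105 and 0.105 m and y of capacitor in the frame of mat between -0.06 and 0.06 m and z of capacitor in the frame of mat between 0 and 0.008 m and contact force between the fingers and capacitor below 0.3 N and x of relay in the frame of mat between -0.105 and 0.105 m and y of relay in the frame of mat between -0.06 and 0.06 m and z of relay in the frame of mat between 0 and 0.008 m and contact force between the fingers and relay below 0.3 N and x of shield_can in the frame of mat between -0.105 and 0.105 m and y of shield_can in the frame of mat between -0.06 and 0.06 m and z of shield_can in the frame of mat between 0 and 0.008 m and contact force between the fingers and shield_can below 0.3 N), for 0.2 s.
At the end, for the whole second after the job is handed in: Each tall part stands upright (within 7 degrees) on the disc of its own colour, centred within 10 mm; the transformer stands upright in the green tray, within 15 mm of its middle; all are released and at rest (horizontal distance between transformer and tray below 0.015 m and z of transformer in the frame of tray between 0 and 0.009 m and angle between each of transformer, capacitor, relay, shield_can's own z axis and vertical below 0.12 rad and linear speed of each of transformer, capacitor, relay, shield_can below 0.03 m/s and contact force between the fingers and transformer below 0.3 N and horizontal distance between capacitor and seat_blue below 0.01 m and z of capacitor in the frame of seat_blue between 0 and 0.007 m and contact force between the fingers and capacitor below 0.3 N and horizontal distance between relay and seat_yellow below 0.01 m and z of relay in the frame of seat_yellow between 0 and 0.007 m and contact force between the fingers and relay below 0.3 N and horizontal distance between shield_can and seat_red below 0.01 m and z of shield_can in the frame of seat_red between 0 and 0.007 m and contact force between the fingers and shield_can below 0.3 N); the robot touches nothing.
It fails at once if a tall part or the transformer is knocked over (tilted more than 40 degrees) (angle between any of capacitor, relay, shield_can, transformer's own z axis and vertical above 0.7 rad).
It also fails if it takes over 144 s, if anything falls off the work surface, if the arm or the gripper's body presses on something with over 40 N, if the wrist force passes 120 N, or if a joint passes its speed limit or range.

## Robot

A 6-joint arm with a two-finger parallel gripper is mounted at the origin on the work surface. World frame = base frame: x ahead of the robot, y to its left, z up, the work surface at z = 0. Lengths are in m, angles in rad, forces in N, time in s.
With the tool pointing down it reaches from about 0.225 to 0.875 m from the base axis. Payload 3.4 kg.
Tool frame: the origin (TCP) lies between the finger pads; the fingertips stand 8 mm ahead of it and the grasp point (between the pads) lies 11 mm behind it; z points along the fingers, y is the line along which they close (so a half turn about z gives the same grasp; the last joint's range is limited). The gripper opens to 85 mm and grips with 20 to 120 N. Pads are 22 mm wide; open, the fingers measure 114 mm over their backs; the gripper's body (76 mm by 85 mm) begins 54 mm behind the grasp point. The pads swing forward as they close: fully open they stand 13 mm farther back than shut.
Start: joints at [-1.452, 0.276, 1.505, -0, 1.361, -0.121], TCP at [0.137, -0.559, 0.239] pointing down, gripper open.
Joint ranges: [-2.89, 2.89], [-0.75, 2.08], [0.22, 2.7], [-1.18, 4.32], [0.11, 2.71], [-2.7, 2.7]. Speed limits (rad/s): [2.57, 2.57, 3.14, 3.14, 3.14, 3.14].

## Interface

Orientations are given as a unit quaternion [w, x, y, z].
In Python, from rig import manip gives the robot as it stands.
- The arm moves only by the tool move_arm, never from a script. Its argument "deltas" is a list that holds one entry, the list of rows, each a list of 5 numbers: the shift along the tool's x, y, z normalised to -1 to 1, where 1 is 80 cm, then the turn about the tool's z normalised to -1 to 1, where 1 is 120 degrees, then the closure, from -1 (fully open) to 1 (shut). In form: [[[tx, ty, tz, twist, grip], ...]]. A call has 1 to 12 rows; each row is the pose to reach, as a shift and turn from the pose commanded when the call began, along the tool's axes at that moment; what a row does not reach only later rows make up. A row lasts 1/10 s, in which the tool goes at most 50 mm and 8.59 degrees, less where a joint would pass 70% of its speed; a pose out of reach is approached as far as the arm can. A call with a number of a shift or a turn outside -1 to 1 is refused whole. A call with a gripper value outside its range is refused whole. The fingers move at their own pace and stop on an object; "squeeze" is the grip in N (left out, the last holds). Time passes only in rows, so rows that repeat a pose let the fingers close. It gives the time, the measured TCP pose, the force, the opening and the grip force at its end, in the units of the state.
- manip.get_state(): the state, without advancing time (a new reading comes with each control period).
- manip.get_image(name): name is "side" or "top" or "wrist"; returns the picture (420x560x3 uint8, red, green, blue); there is no depth.
- manip.camera_params(name): a dict with "fx", "fy", "cx", "cy" (pixels), "dist" ([k1, k2, p1, p2, k3] as OpenCV has them; the pictures are not rectified), "R" (3x3) and "t" (3): a world point X has camera coordinates R X + t; the wrist camera has in their place "tool_from_camera" (4x4, takes a point from camera to tool coordinates, whose origin is the TCP and whose axes are the flange's). Camera axes: x right, y down, z forward; pixel columns grow to the right and rows downward; lengths in m; the calibration is good to about 2 mm. A picture is of the moment at which its call begins: read the wrist's pose just before it. camera_params takes no time and is no camera call.
- manip.sign_off(): hands the job in; it is judged then, once.
The state is a dict: "clock": time; "qpos": joint angles; "qd": joint speeds; "effort": joint torques, N m; "position": TCP position; "ee_rot": TCP orientation; "contact_force": force on the tool from outside, world axes, zero at the start; "moment": the same for the moment, N m; "width": finger opening in m; "gripper_force": force on a finger pad.
Only numpy, scipy, OpenCV 4.12 (cv2) and the standard library are available. Lean on these libraries where they do the work, as an engineer would, in place of code of your own. Each camera call takes 0.05 s, during which the arm holds its last target. There are 200 camera calls.

## Working session

There is one attempt and no reset: what is moved stays moved. The work goes in short steps, Python scripts to look and compute and a tool call to move; the robot and the scene stay as the last step left them, time stands still between calls to the robot, and variables do not carry over. Pictures are saved under pics/ and viewed, at most 14 in all, crops included, and the job is handed in when it is done.

Besides the shell and the picture viewer there is one more tool, called after ">>>" by a JSON object that holds its "fn" and its "kwargs". move_arm: Moves the arm, as the interface text tells. Scaled input: -1 to 1 covers 80 cm each way for a shift and 120 degrees each way for a turn. Its arguments: {"type":"object","properties":{"deltas":{"type":"array","items":{"type":"array","items":{"type":"array","items":{"type":"number","minimum":-1,"maximum":1}}}},"squeeze":{"type":"number"}},"required":["deltas"]}

```bash
ls; mkdir -p pics
python3 - <<'E'
from rig import manip
import cv2
s=manip.get_state(); print(s)
for n in("top","side"):
    im=manip.get_image(n); cv2.imwrite(f"pics/{n}0.png",im[:,:,::-1]); print(n,manip.camera_params(n))
print(manip.camera_params("wrist"))
E
```

```text
pics
{'clock': 0.0, 'qpos': array([-1.45201483e+00,  2.76581566e-01,  1.50618870e+00, -1.69313710e-05,
        1.36074022e+00, -1.21027223e-01]), 'qd': array([-2.66973621e-05,  1.01796247e-03,  1.11115009e-03,  8.46334703e-04,
       -9.65972757e-04, -3.00654439e-04]), 'effort': array([ 6.31747698e-04, -4.16778302e+01, -2.45802462e+01, -1.04070086e-04,
        1.11877199e-02,  8.72645476e-07]), 'position': array([ 0.13647931, -0.55799348,  0.23842525]), 'ee_rot': array([-9.58922442e-04,  9.92819412e-01,  1.19618958e-01, -7.20117050e-06]), 'contact_force': array([-0.08450682,  0.71263791,  0.62479084]), 'moment': array([-0.01250598, -0.06132061, -0.07389459]), 'gripper_force': 0.0, 'width': 0.08523816692391262}
top {'fx': 384.93545234063134, 'fy': 384.93545234063134, 'cx': 287.88407560809367, 'cy': 208.45577635731962, 'dist': array([0.00479586, 0.        , 0.        , 0.        , 0.        ]), 'R': array([[ 0.01938441, -0.99968412,  0.01599673],
       [-0.99721733, -0.02048358, -0.07167999],
       [ 0.07198502, -0.01456274, -0.9972994 ]]), 't': array([-0.02094079,  0.52181009,  0.67
[... 284 characters left out ...]
1e-01,  4.06121978e-01, -8.49491965e-01],
       [ 5.41254460e-01, -6.54737115e-01, -5.27601098e-01]]), 't': array([0.41698985, 0.22171382, 0.64973348])}
{'fx': 352.6878468154136, 'fy': 352.6878468154136, 'cx': 285.32488675902226, 'cy': 211.47375648114425, 'dist': array([-0.08979217,  0.        ,  0.        ,  0.        ,  0.        ]), 'tool_from_camera': array([[ 4.66398034e-05, -9.49934539e-01, -3.12448987e-01,
         7.94514991e-02],
       [ 9.99999920e-01,  1.68738359e-04, -3.63741285e-04,
        -7.08428687e-04],
       [ 3.98252539e-04, -3.12448945e-01,  9.49934471e-01,
        -1.34384980e-01],
       [ 0.00000000e+00,  0.00000000e+00,  0.00000000e+00,
         1.00000000e+00]])}
```

View pics/top0.png

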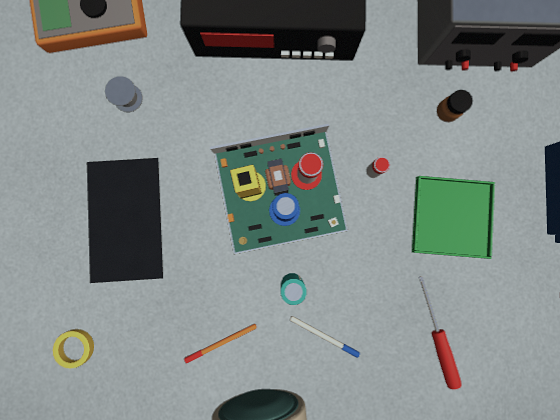

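View pics/side0.png

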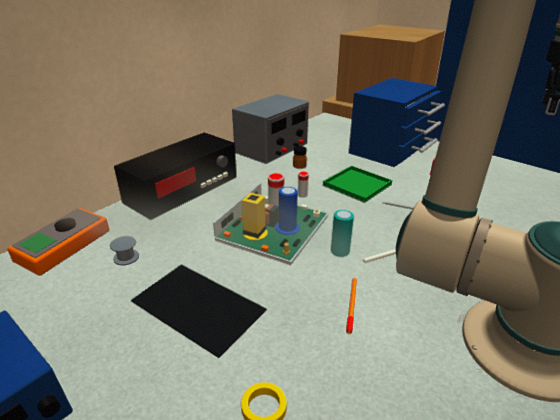

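Top view: capacitor's silver top at (285,206), relay at (244,179), can's red top at (311,165), transformer at (278,176), mat at (125,220), tray at (453,217). Look-alikes are the teal cylinder (293,289) for the capacitor, and the small red-topped can (381,166) for the shield can; I reject both. The grey spool (122,92) and brown bottle (458,103) are also not part of the job.

```bash
cat > h.py <<'E'
import numpy as np, cv2
from rig import manip
from scipy.spatial.transform import Rotation as Rot
def rot(s): q=np.array(s["ee_rot"]); return Rot.from_quat(q[[1,2,3,0]]).as_matrix()
def view(n):
    s=manip.get_state(); c=manip.camera_params(n); im=manip.get_image(n)
    K=np.array([[c["fx"],0,c["cx"]],[0,c["fy"],c["cy"]],[0,0,1]])
    if n=="wrist":
        T=np.array(c["tool_from_camera"]); R=rot(s)@T[:3,:3]; o=s["position"]+rot(s)@T[:3,3]
    else: R=c["R"].T; o=-R@c["t"]
    return im,(K,c["dist"],R,o)
def ray(cam,px,z):
    K,d,R,o=cam
    u=cv2.undistortPoints(np.array(px,float).reshape(-1,1,2),K,d).reshape(-1,2)
    v=np.c_[u,np.ones(len(u))]@R.T
    return o+v*((z-o[2])/v[:,2])[:,None]
def proj(cam,X):
    K,d,R,o=cam
    return cv2.projectPoints(np.array(X,float).reshape(-1,1,3),cv2.Rodrigues(R.T)[0],-R.T@o,K,d)[0].reshape(-1,2)
def hsv(im): return cv2.cvtColor(im,cv2.COLOR_RGB2HSV)
def mask(im,lo,hi):
    m=cv2.inRange(hsv(im),np.array(lo),np.array(hi))
    if lo[0]==0 and hi[0]<=10: m|=cv2.inRange(hsv(im),np.array([180-hi[0]]+list(lo[1:])),np.array([180]+list(hi[1:])))
    return m
def blobs(m,amin=40):
    cs=cv2.findContours(m,cv2.RETR_EXTERNAL,cv2.CHAIN_APPROX_NONE)[0]
    return sorted([c for c in cs if cv2.contourArea(c)>amin],key=cv2.contourArea,reverse=True)
def rect(cam,c,z):
    "min-area rectangle of a contour cast on plane z: centre, size, angle(deg)"
    p=ray(cam,c.reshape(-1,2),z)[:,:2]*1000
    r=cv2.minAreaRect(p.astype(np.float32)); return np.round(r[0],1),np.round(r[1],1),round(r[2],1)
def save(n,im): cv2.imwrite("pics/"+n,im[:,:,::-1])
E
python3 - <<'E'
from h import *
im,cam=view("top")
for nm,px,z in [("cap",(285.5,206),.110),("relay",(244,179),.106),("can",(311,164.5),.108),("tr",(278.5,176),.056)]:
    print(nm,ray(cam,px,z).round(4))
for c in blobs(mask(im,[45,120,60],[75,255,255]),1500): print("green",rect(cam,c,.016))
for c in blobs(mask(im,[0,0,0],[180,255,45]),1500): print("black",c.reshape(-1,2).mean(0),rect(cam,c,.004))
x=im[120:260,200:350]; save("crop0.png",cv2.resize(x,None,fx=5,fy=4.2857*1,interpolation=2)[:600])
E
```

```text
cap [[ 0.5193 -0.0054  0.11  ]]
relay [[0.5608 0.0605 0.106 ]]
can [[ 0.5857 -0.0442  0.108 ]]
tr [[0.5745 0.0071 0.056 ]]
green (array([ 513.9, -309.3]), array([141.6, 138.3]), 86.4)
black [276.63360324  29.03238866] (array([861.8,  23.8]), array([115.8, 347.3]), 1.6)
black [124.05511811 220.09973753] (array([497.7, 285.4]), array([218.2, 128.3]), 4.7)
black [472.94413408  37.34450652] (array([ 861. , -386.4]), array([270. , 135.8]), 89.8)
```

View pics/crop0.png

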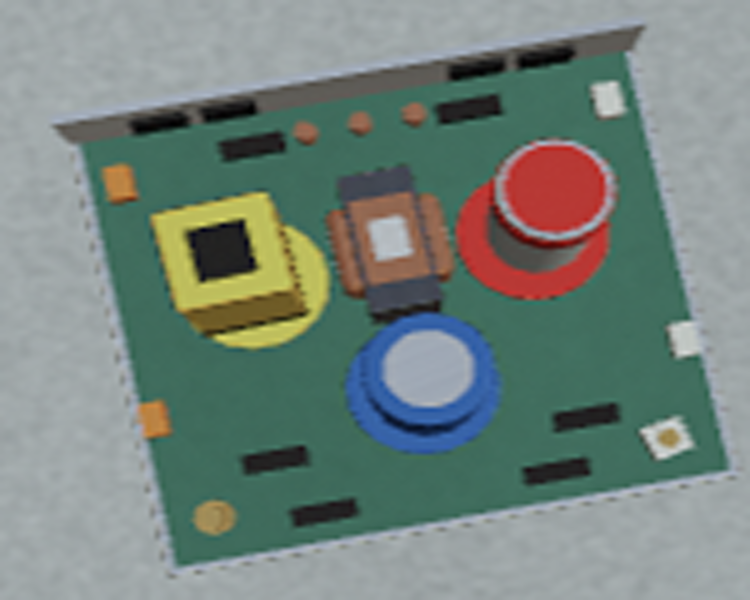

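Crop confirms the picks: blue cylinder with silver top on the robot-side disc, relay on the left disc, the large red-topped can on the right disc. The transformer sits between them, its long axis along the chassis x (yaw about 9.5°). Next I hover over the chassis for a close look.

>>> {"fn": "move_arm", "kwargs": {"deltas": [[[0.6,-0.5,0,0.035,-1],[0.6,-0.5,0,0.035,-1],[0.6,-0.5,0,0.035,-1],[0.6,-0.5,0,0.035,-1],[0.6,-0.5,0,0.035,-1],[0.6,-0.5,0,0.035,-1],[0.6,-0.5,0,0.035,-1],[0.6,-0.5,0,0.035,-1],[0.6,-0.5,0,0.035,-1],[0.6,-0.5,0,0.035,-1],[0.6,-0.5,0,0.035,-1],[0.6,-0.5,0,0.035,-1]]], "squeeze": 40}}

```text
clock: 1.35
position: [0.4938, -0.074, 0.2393]
ee_rot: [0.0, 0.997, 0.083, 0.0]
contact_force: [0.2, -1.3, 0.4]
width: 0.0856
gripper_force: 0.0
```

>>> {"fn": "move_arm", "kwargs": {"deltas": [[[0.08,-0.05,0,0,-1],[0.08,-0.05,0,0,-1],[0.08,-0.05,0,0,-1],[0.08,-0.05,0,0,-1]]]}}

```text
clock: 1.75
position: [0.5491, -0.0257, 0.2386]
ee_rot: [0.0, 0.996, 0.084, -0.001]
contact_force: [0.7, -0.5, -0.4]
width: 0.0856
gripper_force: 0.0
```

Run:
```python
from h import *
im,cam=view("wrist"); save("w1.png",im)
def show(n,m,z,k=2,a=300):
    for c in blobs(m,a)[:k]:
        e=cv2.fitEllipse(c); print(n,"px",np.round(e[0]),"A",cv2.contourArea(c),"ell",ray(cam,e[0],z).round(4)[0,:2],"rect",*rect(cam,c,z))
show("red",mask(im,[0,120,60],[8,255,255]),.108)
show("blue",mask(im,[100,120,40],[125,255,255]),.015)
show("yel",mask(im,[22,100,60],[35,255,255]),.106)
show("silver",mask(im,[0,0,120],[180,60,255]),.110,6)
show("black",mask(im,[0,0,0],[180,255,35]),.106,6)
show("copper",mask(im,[3,80,60],[20,200,220]),.056,4)
```

```text
red px [318. 159.] A 1364.5 ell [ 0.5862 -0.0437] rect [586.1 -43.8] [32.  31.9] 10.2
red px [306. 142.] A 1052.0 ell [ 0.5977 -0.0326] rect [600.2 -30. ] [28.3 41.1] 44.5
blue px [258. 217.] A 3224.0 ell [ 0.4996 -0.003 ] rect [499.2  -3.5] [55.8 91. ] 88.9
yel px [193. 159.] A 4051.0 ell [0.5703 0.0503] rect [571.   49.6] [51.  62.1] 15.4
silver px [285. 171.] A 165346.0 ell [ 0.5731 -0.0205] rect [520.1 -19.3] [361.2 586.5] 9.3
silver px [253. 355.] A 435.5 ell [ 0.3985 -0.02  ] rect [398.1 -20.2] [24.7 24.2] 8.4
black px [281. 364.] A 32601.0 ell [ 0.3898 -0.0478] rect [385.2 -43.6] [190.  641.7] 9.9
black px [ 31. 182.] A 11018.5 ell [0.5309 0.183 ] rect [534.2 190.8] [156.3  69.4] 4.6
black px [179. 168.] A 406.5 ell [0.5612 0.0605] rect [561.2  60.5] [16.9 17. ] 14.5
copper px [250. 152.] A 1146.5 ell [0.5745 0.0115] rect [573.7  11.8] [35.  29.2] 13.9
```

View pics/w1.png

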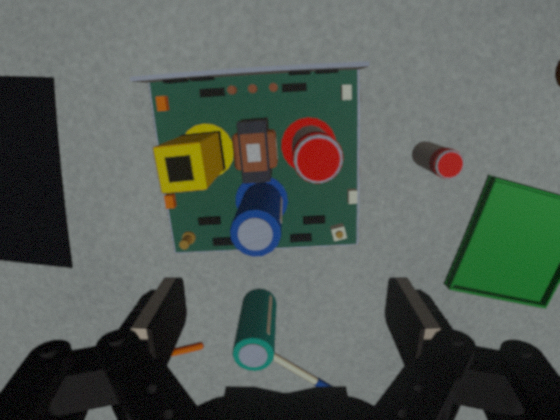

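Wrist view agrees with the top view: the can's top is at (318,159), relay's black square at (179,168), and capacitor's top at (256,233). The teal cylinder (253,355) and small can (447,163) stay excluded. Capacitor first.

>>> {"fn": "move_arm", "kwargs": {"deltas": [[[-0.0328,-0.0309,0,0,-1],[-0.0328,-0.0309,0,0,-1],[-0.0328,-0.0309,0.04,0,-1],[-0.0328,-0.0309,0.08,0,-1],[-0.0328,-0.0309,0.12,0,-1],[-0.0328,-0.0309,0.15,0,-1],[-0.0328,-0.0309,0.175,0,-1],[-0.0328,-0.0309,0.19,0,-1],[-0.0328,-0.0309,0.201,0,-1],[-0.0328,-0.0309,0.201,0,-1]]], "squeeze": 30}}

```text
clock: 2.8
position: [0.519, -0.0064, 0.0779]
ee_rot: [-0.0, 0.997, 0.083, -0.001]
contact_force: [0.4, 0.3, 0.7]
width: 0.0854
gripper_force: 0.0
```

>>> {"fn": "move_arm", "kwargs": {"deltas": [[[0,0,0,0,0],[0,0,0,0,0.1],[0,0,0,0,1],[0,0,0,0,1],[0,0,0,0,1],[0,0,0,0,1],[0,0,0,0,1],[0,0,0,0,1]]]}}

```text
clock: 3.6
position: [0.5202, -0.0059, 0.0794]
ee_rot: [0.0, 0.997, 0.083, 0.001]
contact_force: [-0.6, -0.1, 5.7]
width: 0.0411
gripper_force: 30.3
```

>>> {"fn": "move_arm", "kwargs": {"deltas": [[[0,0,-0.03,0,1],[0,0,-0.07,0,1],[0,0,-0.12,0,1],[0,0,-0.156,0,1],[-0.005,-0.04,-0.156,0,1],[-0.012,-0.09,-0.156,0,1],[-0.02,-0.14,-0.156,0,1],[-0.028,-0.19,-0.156,0,1],[-0.035,-0.24,-0.156,0,1],[-0.042,-0.29,-0.156,0,1],[-0.05,-0.34,-0.156,0,1],[-0.0534,-0.372,-0.156,0,1]]]}}

```text
clock: 4.8
position: [0.4264, 0.2827, 0.2028]
ee_rot: [-0.0, 0.996, 0.084, -0.001]
contact_force: [0.2, -1.1, -1.7]
width: 0.0411
gripper_force: 31.0
```

>>> {"fn": "move_arm", "kwargs": {"deltas": [[[0,0,0,0,1],[0,0,0.03,0,1],[0,0,0.07,0,1],[0,0,0.11,0,1],[0,0,0.14,0,1],[0,0,0.155,0,1],[0,0,0.163,0,1],[0,0,0.168,0,1],[0,0,0.168,0,1],[0,0,0.168,0,1]]]}}

```text
clock: 5.8
position: [0.4289, 0.2808, 0.0698]
ee_rot: [-0.0, 0.997, 0.083, 0.001]
contact_force: [0.3, -0.2, -0.9]
width: 0.0413
gripper_force: 31.1
```

>>> {"fn": "move_arm", "kwargs": {"deltas": [[[0,0,0.001,0,1],[0,0,0.002,0,1],[0,0,0.002,0,1]]]}}

```text
clock: 6.1
position: [0.4288, 0.2808, 0.0684]
ee_rot: [-0.0, 0.997, 0.083, 0.001]
contact_force: [-0.8, 0.0, 4.6]
width: 0.0416
gripper_force: 31.7
```

>>> {"fn": "move_arm", "kwargs": {"deltas": [[[0,0,0,0,0],[0,0,0,0,-0.3],[0,0,0,0,-1],[0,0,0,0,-1],[0,0,0,0,-1],[0,0,0,0,-1],[0,0,-0.02,0,-1],[0,0,-0.06,0,-1],[0,0,-0.1,0,-1],[0,0,-0.15,0,-1],[0,0,-0.18,0,-1],[0,0,-0.18,0,-1]]]}}

```text
clock: 7.3
position: [0.4304, 0.2816, 0.2152]
ee_rot: [-0.001, 0.997, 0.083, 0.004]
contact_force: [-0.4, 0.4, -0.3]
width: 0.0851
gripper_force: 0.0
```

>>> {"fn": "move_arm", "kwargs": {"deltas": [[[0.1146,0.3,0,-0.04,-1],[0.1146,0.3,0,-0.04,-1],[0.1146,0.3,0,-0.04,-1],[0.1146,0.3,0,-0.04,-1],[0.1146,0.3,0,-0.04,-1],[0.1146,0.3,0,-0.04,-1],[0.1146,0.3,0,-0.04,-1],[0.1146,0.3,0,-0.04,-1]]]}}

```text
clock: 8.1
position: [0.5572, 0.0598, 0.2103]
ee_rot: [-0.001, 0.992, 0.125, -0.001]
contact_force: [-0.3, -0.6, -0.0]
width: 0.0852
gripper_force: 0.0
```

Run:
```python
from h import *
im,cam=view("wrist"); save("w2.png",im)
for c in blobs(mask(im,[22,100,60],[35,255,255]),300)[:2]: print("yel",c.reshape(-1,2).mean(0),rect(cam,c,.106))
for c in blobs(mask(im,[0,0,0],[180,255,35]),300)[:8]: print("blk",c.reshape(-1,2).mean(0).round(),rect(cam,c,.106))
s=manip.get_state();print(s["position"],s["ee_rot"])
im,cam=view("top")
for c in blobs(mask(im,[100,120,40],[125,255,255]),60)[:4]: print("blue",c.reshape(-1,2).mean(0).round(),rect(cam,c,.1))
save("both2.png",np.vstack([im[100:310,50:400]]))
```

```text
yel [286.82333333 186.88666667] (array([572.4,  62.7]), array([59.3, 40.2]), 14.4)
yel [  9.37903226 343.5       ] (array([372.4, 267.5]), array([23.9, 54.5]), 85.2)
blk [281. 371.] (array([420.4,  35. ]), array([170. , 573.7]), 14.7)
blk [ 65. 175.] (array([538.2, 224.1]), array([151.4,  90.2]), 4.7)
blk [286. 206.] (array([561. ,  60.9]), array([16.4, 16.5]), 14.4)
[0.55709499 0.06029243 0.21060079] [-5.00269499e-04  9.92112889e-01  1.25342854e-01 -9.65996252e-04]
blue [111. 259.] (array([432.2, 263.3]), array([41. , 74.9]), 12.1)
blue [554. 184.] (array([ 552.5, -432.6]), array([ 19.4, 154.7]), 88.3)
blue [284. 210.] (array([513.8,  -3.3]), array([47.5, 47.4]), 1.1)
blue [350. 350.] (array([ 298.5, -110.3]), array([27.6,  8.7]), 61.7)
```

View pics/w2.png

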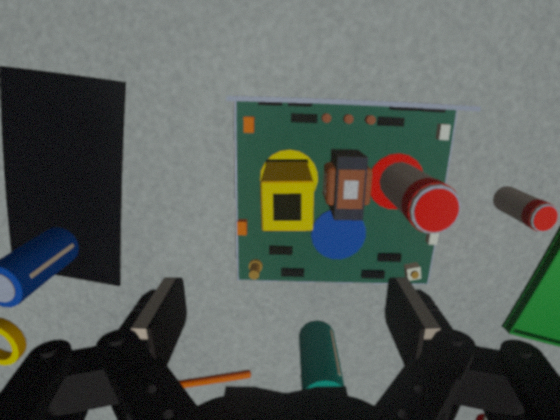

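The view shows the capacitor upright on the mat (45,260), the blue disc free (338,234), and the relay square to the tool with its black square at (287,206). Now grip the relay.

>>> {"fn": "move_arm", "kwargs": {"deltas": [[[0.005,0.001,0,0,-1],[0.005,0.001,0.04,0,-1],[0.005,0.001,0.08,0,-1],[0.005,0.001,0.12,0,-1],[0.005,0.001,0.145,0,-1],[0.005,0.001,0.158,0,-1],[0.005,0.001,0.166,0,-1],[0.005,0.001,0.166,0,-1],[0.005,0.001,0.166,0,0],[0.005,0.001,0.166,0,0.1],[0.005,0.001,0.166,0,1],[0.005,0.001,0.166,0,1]]]}}

```text
clock: 9.4
position: [0.5629, 0.0592, 0.0793]
ee_rot: [0.0, 0.992, 0.125, 0.001]
contact_force: [-0.5, 0.7, 3.7]
width: 0.0378
gripper_force: 34.4
```

>>> {"fn": "move_arm", "kwargs": {"deltas": [[[0,0,0,0,1],[0,0,0,0,1],[0,0,0,0,1],[0,0,0,0,1]]]}}

```text
clock: 9.8
position: [0.5629, 0.0592, 0.0793]
ee_rot: [0.0, 0.992, 0.125, 0.001]
contact_force: [-1.3, 0.4, 6.0]
width: 0.0377
gripper_force: 34.8
```

>>> {"fn": "move_arm", "kwargs": {"deltas": [[[0,0,-0.03,0,1],[0,0,-0.07,0,1],[0,0,-0.11,0,1],[0.004,-0.015,-0.125,0,1],[0.014,-0.05,-0.125,0,1],[0.028,-0.1,-0.125,0,1],[0.042,-0.15,-0.125,0,1],[0.056,-0.2,-0.125,0,1],[0.069,-0.245,-0.125,0,1],[0.0778,-0.278,-0.125,0,1],[0.0778,-0.278,-0.125,0,1]]]}}

```text
clock: 10.9
position: [0.5664, 0.2946, 0.1766]
ee_rot: [-0.001, 0.992, 0.127, -0.001]
contact_force: [0.5, -0.2, -1.8]
width: 0.0376
gripper_force: 34.1
```

>>> {"fn": "move_arm", "kwargs": {"deltas": [[[0,0,0.04,0,1],[0,0,0.08,0,1],[0,0,0.11,0,1],[0,0,0.125,0,1],[0,0,0.133,0,1],[0,0,0.136,0,1],[0,0,0.138,0,1],[0,0,0.139,0,1],[0,0,0.139,0,1]]]}}

```text
clock: 11.8
position: [0.5684, 0.2903, 0.0684]
ee_rot: [-0.0, 0.992, 0.125, 0.001]
contact_force: [-0.4, 0.1, 0.9]
width: 0.0375
gripper_force: 34.2
```

Touching the mat; release, lift, go over to the can.

>>> {"fn": "move_arm", "kwargs": {"deltas": [[[0,0,0,0,0],[0,0,0,0,-0.3],[0,0,0,0,-1],[0,0,0,0,-1],[0,0,0,0,-1],[0,0,0,0,-1],[0,0,-0.02,0,-1],[0,0,-0.06,0,-1],[0,0,-0.1,0,-1],[0,0,-0.15,0,-1],[0,0,-0.18,0,-1],[0,0,-0.18,0,-1]]]}}

```text
clock: 13.0
position: [0.5699, 0.291, 0.2159]
ee_rot: [-0.001, 0.992, 0.125, 0.004]
contact_force: [1.1, 0.4, 1.1]
width: 0.0854
gripper_force: 0.0
```

>>> {"fn": "move_arm", "kwargs": {"deltas": [[[-0.082,0.41,0,0.04,-1],[-0.082,0.41,0,0.04,-1],[-0.082,0.41,0,0.04,-1],[-0.082,0.41,0,0.04,-1],[-0.082,0.41,0,0.04,-1],[-0.082,0.41,0,0.04,-1],[-0.082,0.41,0,0.04,-1],[-0.082,0.41,0,0.04,-1],[-0.082,0.41,0,0.04,-1],[-0.082,0.41,0,0.04,-1]]]}}

```text
clock: 14.0
position: [0.5848, -0.0428, 0.2104]
ee_rot: [-0.001, 0.997, 0.083, -0.001]
contact_force: [0.1, -0.5, -0.0]
width: 0.0852
gripper_force: 0.0
```

```bash
cat > w.py <<'E'
from h import *
im,cam=view("wrist")
for c in blobs(mask(im,[0,120,60],[8,255,255]),300)[:4]: print("red",c.reshape(-1,2).mean(0).round(),cv2.contourArea(c),rect(cam,c,.108))
s=manip.get_state();print(s["clock"],s["position"],s["ee_rot"])
E
python3 w.py
```

```text
red [287. 178.] 1650.5 (array([610.1, -38.3]), array([32.7, 39.5]), 10.8)
red [288. 211.] 1504.0 (array([585.9, -43.7]), array([32. , 31.3]), 9.6)
red [433. 208.] 492.0 (array([ 605.9, -146. ]), array([19.1, 18.4]), 16.6)
14.05 [ 0.5848762  -0.04255439  0.21069327] [-4.02720994e-04  9.96478355e-01  8.38475647e-02 -5.57606707e-04]
```

>>> {"fn": "move_arm", "kwargs": {"deltas": [[[0.001,0.0016,0.02,0,-1],[0.001,0.0016,0.05,0,-1],[0.001,0.0016,0.08,0,-1],[0.001,0.0016,0.12,0,-1],[0.001,0.0016,0.145,0,-1],[0.001,0.0016,0.158,0,-1],[0.001,0.0016,0.166,0,-1],[0.001,0.0016,0.166,0,-1],[0.001,0.0016,0.166,0,0],[0.001,0.0016,0.166,0,0.1],[0.001,0.0016,0.166,0,1],[0.001,0.0016,0.166,0,1]]]}}

```text
clock: 15.25
position: [0.5868, -0.0452, 0.0794]
ee_rot: [0.0, 0.997, 0.083, 0.001]
contact_force: [-0.2, 1.5, 3.1]
width: 0.0374
gripper_force: 29.9
```

>>> {"fn": "move_arm", "kwargs": {"deltas": [[[0,0,0,0,1],[0,0,0,0,1],[0,0,0,0,1],[0,0,0,0,1]]]}}

```text
clock: 15.65
position: [0.5868, -0.0451, 0.0794]
ee_rot: [0.0, 0.997, 0.083, 0.001]
contact_force: [0.2, 1.6, 5.2]
width: 0.0375
gripper_force: 30.0
```

>>> {"fn": "move_arm", "kwargs": {"deltas": [[[0,0,-0.03,0,1],[0,0,-0.08,0,1],[0,0,-0.13,0,1],[0,-0.01,-0.156,0,1],[-0.005,-0.05,-0.156,0,1],[-0.01,-0.1,-0.156,0,1],[-0.016,-0.16,-0.156,0,1],[-0.021,-0.22,-0.156,0,1],[-0.027,-0.28,-0.156,0,1],[-0.033,-0.34,-0.156,0,1],[-0.038,-0.395,-0.156,0,1],[-0.041,-0.425,-0.156,0,1]]]}}

```text
clock: 16.85
position: [0.4959, 0.2878, 0.2026]
ee_rot: [-0.0, 0.996, 0.084, -0.001]
contact_force: [0.3, -1.2, -1.3]
width: 0.0376
gripper_force: 30.5
```

>>> {"fn": "move_arm", "kwargs": {"deltas": [[[0,0,0,0,1],[0,0,0.04,0,1],[0,0,0.08,0,1],[0,0,0.12,0,1],[0,0,0.145,0,1],[0,0,0.16,0,1],[0,0,0.166,0,1],[0,0,0.169,0,1],[0,0,0.17,0,1],[0,0,0.17,0,1]]]}}

```text
clock: 17.85
position: [0.4983, 0.2847, 0.0684]
ee_rot: [-0.0, 0.997, 0.083, 0.001]
contact_force: [-1.1, -1.5, 1.0]
width: 0.0373
gripper_force: 30.7
```

>>> {"fn": "move_arm", "kwargs": {"deltas": [[[0,0,0,0,0],[0,0,0,0,-0.3],[0,0,0,0,-1],[0,0,0,0,-1],[0,0,0,0,-1],[0,0,0,0,-1],[0,0,-0.02,0,-1],[0,0,-0.06,0,-1],[0,0,-0.1,0,-1],[0,0,-0.15,0,-1],[0,0,-0.18,0,-1],[0,0,-0.18,0,-1]]]}}

```text
clock: 19.05
position: [0.4999, 0.2858, 0.2155]
ee_rot: [-0.001, 0.997, 0.083, 0.004]
contact_force: [0.6, 0.8, -0.8]
width: 0.0855
gripper_force: 0.0
```

>>> {"fn": "move_arm", "kwargs": {"deltas": [[[0.036,0.357,0,0,-1],[0.036,0.357,0,0,-1],[0.036,0.357,0,0,-1],[0.036,0.357,0,0,-1],[0.036,0.357,0,0,-1],[0.036,0.357,0,0,-1],[0.036,0.357,0,0,-1],[0.036,0.357,0,0,-1],[0.036,0.357,0,0,-1]]]}}

```text
clock: 19.95
position: [0.5725, 0.009, 0.2105]
ee_rot: [-0.001, 0.997, 0.083, -0.001]
contact_force: [-0.2, 0.1, -0.3]
width: 0.0854
gripper_force: 0.0
```

Run:
```python
from h import *
im,cam=view("wrist"); save("w3.png",im)
def show(n,m,z,k=3,a=200):
    for c in blobs(m,a)[:k]:
        e=cv2.fitEllipse(c); print(n,np.round(e[0]),cv2.contourArea(c),"ell",ray(cam,e[0],z).round(4)[0,:2],"rect",*rect(cam,c,z))
show("redseat",mask(im,[0,120,60],[8,255,255]),.015)
show("blueseat",mask(im,[100,120,40],[125,255,255]),.015,3)
show("yelseat",mask(im,[22,100,60],[35,255,255]),.015)
show("green",mask(im,[45,150,60],[75,255,255]),.016,2)
top,tc=view("top"); save("t3.png",top[80:320,60:520])
for c in blobs(mask(top,[45,120,60],[75,255,255]),1500): print("tray",rect(tc,c,.016))
for n,lo,hi in(("R",[0,120,60],[8,255,255]),("B",[100,120,40],[125,255,255]),("Y",[22,100,60],[35,255,255])):
    for c in blobs(mask(top,lo,hi),100):
        e=cv2.fitEllipse(c); print(n,np.round(e[0]),"seat",ray(tc,e[0],.015).round(4)[0,:2],"top@mat",ray(tc,e[0],.097).round(4)[0,:2])
s=manip.get_state();print(s["clock"],s["position"],s["ee_rot"])
```

```text
redseat [341. 179.] 2497.5 ell [ 0.585  -0.0421] rect [584.1 -42.8] [55.1 54.9] 10.9
redseat [493. 205.] 459.0 ell [ 0.5857 -0.201 ] rect [ 585.6 -201.2] [26.3 26.4] 34.3
blueseat [290. 238.] 1836.5 ell [ 0.5164 -0.0045] rect [515.9  -4.8] [50.3 55.7] 13.5
blueseat [ 19. 276.] 1390.5 ell [0.4182 0.2876] rect [413.5 296.1] [ 43.4 100.7] 42.2
yelseat [234. 184.] 2506.5 ell [0.5623 0.0588] rect [561.6  58.8] [55.5 55.8] 34.7
yelseat [  9. 147.] 736.0 ell [0.5641 0.2862] rect [565.5 288.9] [41.8 29.2] 14.3
green [531. 282.] 5848.5 ell [ 0.5078 -0.2774] rect [ 514.6 -297. ] [111.7 137.9] 86.4
tray (array([ 513.9, -309.1]), array([142. , 138.4]), 86.5)
R [446. 360.] seat [ 0.2609 -0.2948] top@mat [ 0.286  -0.2599]
R [306. 174.] seat [ 0.5853 -0.0422] top@mat [ 0.5719 -0.0373]
R [ 99. 216.] seat [0.5023 0.325 ] top@mat [0.4987 0.2864]
B [110. 260.] seat [0.4253 0.3016] top@mat [0.4309 0.2657]
B [553. 186.] seat [ 0.5726 -0.4939] top@mat [ 0.5608 -0.4354]
B [284. 210.] seat [ 0.5193 -0.0039] top@mat [ 0.5138 -0.0035]
Y [ 73. 348.] seat [0.2713 0.3583] top@mat [0.2952 0.3157]
Y [109. 176.] seat [0.5739 0.3114] top@mat [0.5618 0.2744]
Y [250. 186.] seat [0.5624 0.0592] top@mat [0.5517 0.0521]
20.05 [0.57273785 0.00938404 0.2109579 ] [-2.59525384e-04  9.96462485e-01  8.40373506e-02 -4.15083509e-04]
```

View pics/w3.png

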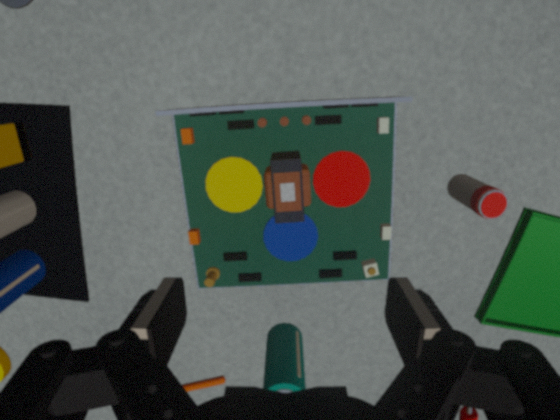

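View pics/t3.png

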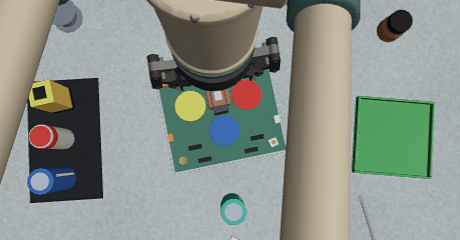

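The transformer is alone on the deck with its label at (288,192). Discs are at yellow (234,184), red (341,179) and blue (290,238). The three tall parts stand upright on the mat.

Run:
```python
from h import *
im,cam=view("wrist")
x0,x1,y0,y1=260,316,148,226
r=im[y0:y1,x0:x1]; off=np.array([x0,y0])
for n,m,z in(("label",mask(r,[0,0,130],[180,70,255]),.056),("copper",mask(r,[3,60,50],[20,255,255]),.056)):
    for c in blobs(m,60)[:2]: c=c+off; print(n,c.reshape(-1,2).mean(0),rect(cam,c,z))
```

```text
label [287.53703704 192.09259259] (array([573.9,   8.6]), array([14.9, 11.1]), 9.7)
copper [287.72413793 187.75287356] (array([576.7,   8.9]), array([40.1, 38.4]), 13.1)
```

>>> {"fn": "move_arm", "kwargs": {"deltas": [[[0.0013,0.0013,0.02,-0.025,-1],[0.0013,0.0013,0.06,-0.025,-1],[0.0013,0.0013,0.11,-0.025,-1],[0.0013,0.0013,0.155,-0.025,-1],[0.0013,0.0013,0.19,-0.025,-1],[0.0013,0.0013,0.21,-0.025,-1],[0.0013,0.0013,0.218,-0.025,-1],[0.0013,0.0013,0.222,-0.025,-1],[0.0013,0.0013,0.222,-0.025,0],[0.0013,0.0013,0.222,-0.025,0.1],[0.0013,0.0013,0.222,-0.025,1],[0.0013,0.0013,0.222,-0.025,1]]], "squeeze": 60}}

```text
clock: 21.3
position: [0.5755, 0.0071, 0.035]
ee_rot: [0.0, 0.994, 0.109, 0.001]
contact_force: [0.9, -0.1, 5.0]
width: 0.039
gripper_force: 62.8
```

>>> {"fn": "move_arm", "kwargs": {"deltas": [[[0,0,0,0,1],[0,0,0,0,1],[0,0,0,0,1],[0,0,0,0,1]]]}}

```text
clock: 21.7
position: [0.5755, 0.0071, 0.035]
ee_rot: [0.0, 0.994, 0.109, 0.001]
contact_force: [0.4, 0.7, 6.1]
width: 0.0392
gripper_force: 62.8
```

>>> {"fn": "move_arm", "kwargs": {"deltas": [[[0,0,-0.03,0,1],[0,0,-0.08,0,1],[0,0,-0.12,0,1],[-0.005,0.01,-0.14,0,1],[-0.022,0.05,-0.14,0,1],[-0.044,0.1,-0.14,0,1],[-0.066,0.15,-0.14,0,1],[-0.087,0.2,-0.14,0,1],[-0.109,0.25,-0.14,0,1],[-0.131,0.3,-0.14,0,1],[-0.153,0.35,-0.14,0,1],[-0.161,0.369,-0.14,0,1]]]}}

```text
clock: 22.9
position: [0.5114, -0.3132, 0.1449]
ee_rot: [0.001, 0.994, 0.108, -0.001]
contact_force: [0.2, -0.1, -3.9]
width: 0.0391
gripper_force: 61.7
```

>>> {"fn": "move_arm", "kwargs": {"deltas": [[[0,0,0,0,1],[0,0,0,0,1],[0,0,0.04,0,1],[0,0,0.08,0,1],[0,0,0.11,0,1],[0,0,0.13,0,1],[0,0,0.141,0,1],[0,0,0.145,0,1],[0,0,0.147,0,1],[0,0,0.147,0,1]]]}}

```text
clock: 23.9
position: [0.5136, -0.309, 0.0289]
ee_rot: [0.0, 0.994, 0.109, 0.001]
contact_force: [1.0, 0.5, -3.3]
width: 0.0395
gripper_force: 61.8
```

>>> {"fn": "move_arm", "kwargs": {"deltas": [[[0,0,0.001,0,1],[0,0,0.002,0,1],[0,0,0.002,0,1]]]}}

```text
clock: 24.2
position: [0.5132, -0.3093, 0.027]
ee_rot: [0.0, 0.994, 0.109, 0.0]
contact_force: [0.8, 0.7, -2.4]
width: 0.039
gripper_force: 62.1
```

>>> {"fn": "move_arm", "kwargs": {"deltas": [[[0,0,0,0,0],[0,0,0,0,-0.3],[0,0,0,0,-0.4],[0,0,0,0,-0.4],[0,0,0,0,-0.4],[0,0,-0.02,0,-0.4],[0,0,-0.06,0,-0.4],[0,0,-0.1,0,-1],[0,0,-0.15,0,-1],[0,0,-0.2,0,-1],[0,0,-0.23,0,-1],[0,0,-0.23,0,-1]]]}}

```text
clock: 25.4
position: [0.5148, -0.3105, 0.2151]
ee_rot: [0.003, 0.994, 0.109, 0.003]
contact_force: [-0.1, 0.0, -1.0]
width: 0.0851
gripper_force: 0.0
```

Run:
```python
from h import *
im,cam=view("wrist"); save("w4.png",im)
for c in blobs(mask(im,[0,0,130],[180,70,255]),60)[:8]: print("label",c.reshape(-1,2).mean(0),rect(cam,c,.049))
for c in blobs(mask(im,[45,120,50],[75,255,255]),3000)[:2]: print("tray",rect(cam,c,.016))
s=manip.get_state();print(s["clock"],s["position"],s["ee_rot"])
```

```text
label [ 44.24489796 310.        ] (array([337.4, -92.8]), array([88.5,  6. ]), 62.5)
label [ 68.16216216 111.75675676] (array([ 544.6, -114.3]), array([10.9,  6.8]), 11.3)
label [281.85106383 192.9787234 ] (array([ 512.2, -308.6]), array([12.8,  8.4]), 18.3)
tray (array([ 512.7, -311.8]), array([137.6, 137.9]), 86.4)
25.45 [ 0.513692   -0.30961821  0.21254163] [0.00158678 0.99401268 0.10924164 0.00159272]
```

View pics/w4.png

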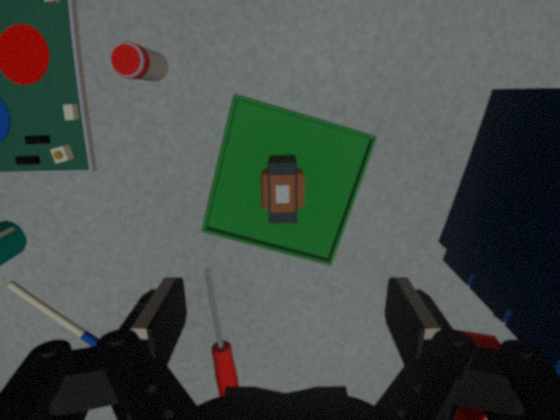

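Label at (282,193), i.e. (512,-309) mm, about 3 mm from the tray's middle; the transformer stands level. Back to the mat for the can.

>>> {"fn": "move_arm", "kwargs": {"deltas": [[[0.1425,-0.729,0,0.025,-1],[0.1425,-0.729,0,0.025,-1],[0.1425,-0.729,0,0.025,-1],[0.1425,-0.729,0,0.025,-1],[0.1425,-0.729,0,0.025,-1],[0.1425,-0.729,0,0.025,-1],[0.1425,-0.729,0,0.025,-1],[0.1425,-0.729,0,0.025,-1],[0.1425,-0.729,0,0.025,-1],[0.1425,-0.729,0,0.025,-1],[0.1425,-0.729,0,0.025,-1],[0.1425,-0.729,0,0.025,-1]]]}}

```text
clock: 26.65
position: [0.496, 0.2871, 0.2084]
ee_rot: [0.0, 0.996, 0.084, -0.002]
contact_force: [0.7, -0.2, 0.1]
width: 0.0854
gripper_force: 0.0
```

>>> {"fn": "move_arm", "kwargs": {"deltas": [[[0,0,0,0,-1],[0,0,0,0,-1]]]}}

```text
clock: 26.85
position: [0.4963, 0.2854, 0.2084]
ee_rot: [0.001, 0.996, 0.084, -0.002]
contact_force: [-0.6, 0.7, -0.7]
width: 0.0853
gripper_force: 0.0
```

Run:
```python
from h import *
im,cam=view("wrist"); save("w5.png",im)
for c in blobs(mask(im,[0,120,60],[8,255,255]),300)[:4]: print("red",c.reshape(-1,2).mean(0).round(),cv2.contourArea(c),rect(cam,c,.097))
for c in blobs(mask(im,[0,0,130],[180,70,255]),300)[:4]: print("silver",c.reshape(-1,2).mean(0).round(),cv2.contourArea(c),rect(cam,c,.099))
for c in blobs(mask(im,[22,100,60],[35,255,255]),300)[:2]: print("yel",c.reshape(-1,2).mean(0).round(),rect(cam,c,.095))
s=manip.get_state();print(s["clock"],s["position"],s["ee_rot"])
```

```text
red [286. 207.] 1415.0 (array([497.8, 286.1]), array([31.9, 31.8]), 54.1)
silver [294. 200.] 163613.5 (array([473.6, 294.9]), array([334.2, 507.2]), 10.0)
silver [191. 355.] 393.5 (array([352.4, 344.5]), array([24.7, 21. ]), 45.7)
silver [370. 391.] 352.5 (array([342. , 182.8]), array([28. , 29.5]), 73.5)
yel [295. 109.] (array([566.5, 291.5]), array([38.9, 38.8]), 14.6)
yel [524. 157.] (array([564.7, 118.6]), array([42.2, 41.4]), 61.4)
26.9 [0.49659666 0.2843385  0.20875688] [ 0.00102822  0.99649928  0.08357964 -0.00160402]
```

View pics/w5.png

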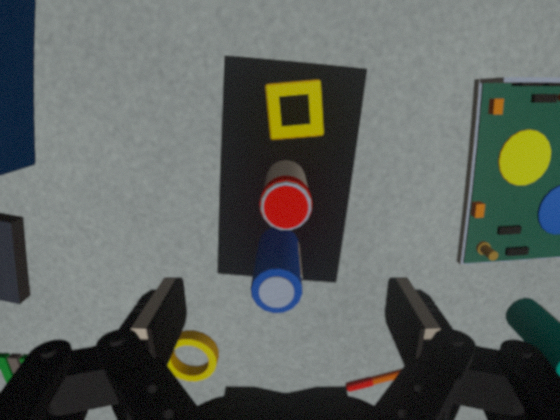

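The mat view shows the relay at (295,109), the can at (286,205) and the capacitor's top at (277,291), all upright. Grip the can.

>>> {"fn": "move_arm", "kwargs": {"deltas": [[[0.002,-0.0016,0.02,0,-1],[0.002,-0.0016,0.05,0,-1],[0.002,-0.0016,0.09,0,-1],[0.002,-0.0016,0.13,0,-1],[0.002,-0.0016,0.155,0,-1],[0.002,-0.0016,0.17,0,-1],[0.002,-0.0016,0.179,0,-1],[0.002,-0.0016,0.179,0,-1],[0.002,-0.0016,0.179,0,0],[0.002,-0.0016,0.179,0,0.1],[0.002,-0.0016,0.179,0,1],[0.002,-0.0016,0.179,0,1]]], "squeeze": 30}}

```text
clock: 28.1
position: [0.4995, 0.2867, 0.0682]
ee_rot: [-0.0, 0.997, 0.083, 0.001]
contact_force: [0.2, -0.3, 4.5]
width: 0.0371
gripper_force: 29.8
```

>>> {"fn": "move_arm", "kwargs": {"deltas": [[[0,0,0,0,1],[0,0,0,0,1],[0,0,0,0,1],[0,0,0,0,1]]]}}

```text
clock: 28.5
position: [0.4995, 0.2867, 0.0682]
ee_rot: [-0.0, 0.997, 0.083, 0.001]
contact_force: [0.4, -3.0, 6.2]
width: 0.0375
gripper_force: 29.9
```

>>> {"fn": "move_arm", "kwargs": {"deltas": [[[0,0,-0.03,0,1],[0,0,-0.08,0,1],[0,0,-0.13,0,1],[0,0.005,-0.16,0,1],[0.005,0.05,-0.16,0,1],[0.01,0.1,-0.16,0,1],[0.015,0.16,-0.16,0,1],[0.02,0.22,-0.16,0,1],[0.026,0.28,-0.16,0,1],[0.031,0.34,-0.16,0,1],[0.036,0.395,-0.16,0,1],[0.0384,0.4237,-0.16,0,1]]]}}

```text
clock: 29.7
position: [0.5859, -0.0463, 0.1946]
ee_rot: [0.001, 0.997, 0.082, -0.0]
contact_force: [-0.4, 1.3, -0.7]
width: 0.0371
gripper_force: 30.5
```

>>> {"fn": "move_arm", "kwargs": {"deltas": [[[0,0,0,0,1],[0,0,0.04,0,1],[0,0,0.08,0,1],[0,0,0.11,0,1],[0,0,0.13,0,1],[0,0,0.14,0,1],[0,0,0.144,0,1],[0,0,0.146,0,1],[0,0,0.1465,0,1],[0,0,0.1465,0,1]]]}}

```text
clock: 30.7
position: [0.5856, -0.0422, 0.0792]
ee_rot: [-0.0, 0.997, 0.083, 0.001]
contact_force: [-2.4, 2.1, 3.3]
width: 0.0373
gripper_force: 30.8
```

>>> {"fn": "move_arm", "kwargs": {"deltas": [[[0,0,0,0,0],[0,0,0,0,-0.3],[0,0,0,0,-1],[0,0,0,0,-1],[0,0,0,0,-1],[0,0,0,0,-1],[0,0,-0.02,0,-1],[0,0,-0.06,0,-1],[0,0,-0.1,0,-1],[0,0,-0.14,0,-1],[0,0,-0.17,0,-1],[0,0,-0.17,0,-1]]]}}

```text
clock: 31.9
position: [0.5877, -0.0431, 0.2181]
ee_rot: [0.001, 0.997, 0.083, 0.004]
contact_force: [1.0, -0.7, 0.2]
width: 0.0851
gripper_force: 0.0
```

>>> {"fn": "move_arm", "kwargs": {"deltas": [[[0.045,-0.415,0,-0.04,-1],[0.045,-0.415,0,-0.04,-1],[0.045,-0.415,0,-0.04,-1],[0.045,-0.415,0,-0.04,-1],[0.045,-0.415,0,-0.04,-1],[0.045,-0.415,0,-0.04,-1],[0.045,-0.415,0,-0.04,-1],[0.045,-0.415,0,-0.04,-1],[0.045,-0.415,0,-0.04,-1],[0.045,-0.415,0,-0.04,-1]]]}}

```text
clock: 32.9
position: [0.5656, 0.2896, 0.2132]
ee_rot: [0.001, 0.992, 0.124, -0.001]
contact_force: [0.6, -0.0, 0.3]
width: 0.0857
gripper_force: 0.0
```

Run:
```python
from h import *
im,cam=view("wrist")
for c in blobs(mask(im,[22,100,60],[35,255,255]),300)[:3]: print("yel",c.reshape(-1,2).mean(0).round(),rect(cam,c,.095))
for c in blobs(mask(im,[0,0,0],[180,255,35]),150)[:8]: print("blk",c.reshape(-1,2).mean(0).round(),rect(cam,c,.095))
m=mask(im[240:420],[0,0,0],[180,255,255])
for c in blobs(mask(im,[0,120,60],[8,255,255]),150)[:4]: print("red",c.reshape(-1,2).mean(0).round(),cv2.contourArea(c),rect(cam,c,.108))
s=manip.get_state();print(s["clock"],s["position"],s["ee_rot"])
```

```text
yel [285. 191.] (array([573.3, 293.3]), array([51. , 38.8]), 14.3)
yel [495. 238.] (array([581.2, 120.3]), array([41.7, 42.5]), 13.2)
yel [185. 381.] (array([376.5, 335.5]), array([47. , 16.3]), 39.7)
blk [250. 374.] (array([416.9, 260.7]), array([179.5, 606.6]), 14.5)
blk [280. 222.] (array([535.8, 292.5]), array([157.7,  92.1]), 4.9)
32.95 [0.56583149 0.28928689 0.21348133] [ 4.92569211e-04  9.92267265e-01  1.24117411e-01 -5.48011445e-04]
```

>>> {"fn": "move_arm", "kwargs": {"deltas": [[[0.002,-0.0024,0.02,0,-1],[0.002,-0.0024,0.05,0,-1],[0.002,-0.0024,0.09,0,-1],[0.002,-0.0024,0.13,0,-1],[0.002,-0.0024,0.16,0,-1],[0.002,-0.0024,0.175,0,-1],[0.002,-0.0024,0.183,0,-1],[0.002,-0.0024,0.183,0,-1],[0.002,-0.0024,0.183,0,0],[0.002,-0.0024,0.183,0,0.1],[0.002,-0.0024,0.183,0,1],[0.002,-0.0024,0.183,0,1]]]}}

```text
clock: 34.15
position: [0.5675, 0.2931, 0.0687]
ee_rot: [-0.0, 0.992, 0.125, 0.001]
contact_force: [-0.2, -0.6, 3.0]
width: 0.0378
gripper_force: 35.1
```

>>> {"fn": "move_arm", "kwargs": {"deltas": [[[0,0,0,0,1],[0,0,0,0,1],[0,0,0,0,1],[0,0,0,0,1]]]}}

```text
clock: 34.55
position: [0.5675, 0.2932, 0.0687]
ee_rot: [-0.0, 0.992, 0.125, 0.001]
contact_force: [0.2, -0.3, 4.9]
width: 0.0377
gripper_force: 35.3
```

>>> {"fn": "move_arm", "kwargs": {"deltas": [[[0,0,-0.03,0,1],[0,0,-0.08,0,1],[0,0,-0.115,0,1],[-0.004,0.015,-0.125,0,1],[-0.014,0.05,-0.125,0,1],[-0.028,0.1,-0.125,0,1],[-0.042,0.15,-0.125,0,1],[-0.056,0.2,-0.125,0,1],[-0.069,0.25,-0.125,0,1],[-0.078,0.282,-0.125,0,1],[-0.078,0.282,-0.125,0,1],[-0.078,0.282,-0.125,0,1]]]}}

```text
clock: 35.75
position: [0.5613, 0.0581, 0.1663]
ee_rot: [-0.0, 0.992, 0.124, -0.001]
contact_force: [0.8, 0.9, -1.6]
width: 0.0377
gripper_force: 35.1
```

>>> {"fn": "move_arm", "kwargs": {"deltas": [[[0,0,0.03,0,1],[0,0,0.06,0,1],[0,0,0.085,0,1],[0,0,0.1,0,1],[0,0,0.107,0,1],[0,0,0.11,0,1],[0,0,0.111,0,1],[0,0,0.1115,0,1],[0,0,0.1115,0,1]]]}}

```text
clock: 36.65
position: [0.5627, 0.0593, 0.0795]
ee_rot: [-0.0, 0.992, 0.125, 0.001]
contact_force: [-1.6, 1.5, 5.5]
width: 0.0378
gripper_force: 33.0
```

>>> {"fn": "move_arm", "kwargs": {"deltas": [[[0,0,0,0,0],[0,0,0,0,-0.3],[0,0,0,0,-1],[0,0,0,0,-1],[0,0,0,0,-1],[0,0,0,0,-1],[0,0,-0.02,0,-1],[0,0,-0.06,0,-1],[0,0,-0.1,0,-1],[0,0,-0.14,0,-1],[0,0,-0.17,0,-1],[0,0,-0.17,0,-1]]]}}

```text
clock: 37.85
position: [0.5647, 0.0589, 0.2184]
ee_rot: [0.001, 0.992, 0.125, 0.004]
contact_force: [-0.4, -0.9, -0.2]
width: 0.0852
gripper_force: 0.0
```

>>> {"fn": "move_arm", "kwargs": {"deltas": [[[-0.0936,-0.31,0,0.04,-1],[-0.0936,-0.31,0,0.04,-1],[-0.0936,-0.31,0,0.04,-1],[-0.0936,-0.31,0,0.04,-1],[-0.0936,-0.31,0,0.04,-1],[-0.0936,-0.31,0,0.04,-1],[-0.0936,-0.31,0,0.04,-1],[-0.0936,-0.31,0,0.04,-1],[-0.0936,-0.31,0,0.04,-1]]]}}

```text
clock: 38.75
position: [0.4292, 0.2794, 0.214]
ee_rot: [0.001, 0.997, 0.082, -0.0]
contact_force: [0.6, -0.4, 0.6]
width: 0.0852
gripper_force: 0.0
```

Run:
```python
from h import *
im,cam=view("wrist")
x0,x1,y0,y1=230,350,150,270
for c in blobs(mask(im[y0:y1,x0:x1],[100,120,40],[125,255,255]),200)[:1]: print("blue",rect(cam,c+[x0,y0],.099))
for c in blobs(mask(im[y0:y1,x0:x1],[0,0,120],[180,110,255]),200)[:4]:
    c=c+[x0,y0]; print("silver",c.reshape(-1,2).mean(0).round(),cv2.contourArea(c),rect(cam,c,.099))
s=manip.get_state();print(s["clock"],s["position"],s["ee_rot"])
```

```text
blue (array([436.3, 283. ]), array([55.1, 41.7]), 9.4)
silver [296. 241.] 5293.5 (array([406.7, 274.6]), array([60.8, 94. ]), 12.8)
silver [283. 210.] 1045.0 (array([427.4, 281.9]), array([27.3, 27.6]), 9.4)
38.8 [0.42927981 0.27941019 0.21412556] [ 3.76126297e-04  9.96624879e-01  8.20895530e-02 -1.19539861e-04]
```

>>> {"fn": "move_arm", "kwargs": {"deltas": [[[-0.0017,-0.0035,0.02,0,-1],[-0.0017,-0.0035,0.05,0,-1],[-0.0017,-0.0035,0.09,0,-1],[-0.0017,-0.0035,0.13,0,-1],[-0.0017,-0.0035,0.16,0,-1],[-0.0017,-0.0035,0.175,0,-1],[-0.0017,-0.0035,0.183,0,-1],[-0.0017,-0.0035,0.183,0,-1],[-0.0017,-0.0035,0.183,0,0],[-0.0017,-0.0035,0.183,0,0.1],[-0.0017,-0.0035,0.183,0,1],[-0.0017,-0.0035,0.183,0,1]]]}}

```text
clock: 40.0
position: [0.4272, 0.2833, 0.069]
ee_rot: [0.0, 0.997, 0.083, 0.001]
contact_force: [0.5, -1.6, 4.1]
width: 0.0412
gripper_force: 30.0
```

>>> {"fn": "move_arm", "kwargs": {"deltas": [[[0,0,0,0,1],[0,0,0,0,1],[0,0,0,0,1],[0,0,0,0,1]]]}}

```text
clock: 40.4
position: [0.4273, 0.2833, 0.069]
ee_rot: [-0.0, 0.997, 0.083, 0.001]
contact_force: [-0.2, -1.7, 7.4]
width: 0.0415
gripper_force: 30.1
```

>>> {"fn": "move_arm", "kwargs": {"deltas": [[[0,0,-0.03,0,1],[0,0,-0.08,0,1],[0,0,-0.13,0,1],[0,0.005,-0.16,0,1],[0.007,0.05,-0.16,0,1],[0.014,0.1,-0.16,0,1],[0.022,0.155,-0.16,0,1],[0.03,0.21,-0.16,0,1],[0.038,0.265,-0.16,0,1],[0.046,0.32,-0.16,0,1],[0.0535,0.373,-0.16,0,1],[0.0535,0.373,-0.16,0,1]]]}}

```text
clock: 41.6
position: [0.52, -0.0087, 0.1957]
ee_rot: [0.001, 0.997, 0.081, 0.001]
contact_force: [0.3, 1.3, -1.5]
width: 0.0415
gripper_force: 31.3
```

>>> {"fn": "move_arm", "kwargs": {"deltas": [[[0,0,0,0,1],[0,0,0.04,0,1],[0,0,0.08,0,1],[0,0,0.11,0,1],[0,0,0.13,0,1],[0,0,0.14,0,1],[0,0,0.144,0,1],[0,0,0.146,0,1],[0,0,0.1465,0,1],[0,0,0.1465,0,1]]]}}

```text
clock: 42.6
position: [0.5186, -0.0035, 0.0798]
ee_rot: [-0.0, 0.997, 0.083, 0.001]
contact_force: [-0.8, 2.1, 2.2]
width: 0.0411
gripper_force: 29.9
```

>>> {"fn": "move_arm", "kwargs": {"deltas": [[[0,0,0,0,0],[0,0,0,0,-0.3],[0,0,0,0,-1],[0,0,0,0,-1],[0,0,0,0,-1],[0,0,0,0,-1],[0,0,-0.02,0,-1],[0,0,-0.06,0,-1],[0,0,-0.1,0,-1],[0,0,-0.15,0,-1],[0,0,-0.2,0,-1],[0,0,-0.2,0,-1]]]}}

```text
clock: 43.8
position: [0.5217, -0.0044, 0.2448]
ee_rot: [0.001, 0.997, 0.083, 0.006]
contact_force: [-0.0, 0.8, 0.2]
width: 0.0855
gripper_force: 0.0
```

>>> {"fn": "move_arm", "kwargs": {"deltas": [[[0.03,0,0,0,-1],[0.03,0,0,0,-1],[0.03,0,0,0,-1],[0.03,0,0,0,-1]]]}}

```text
clock: 44.2
position: [0.5408, 0.0, 0.2379]
ee_rot: [-0.0, 0.997, 0.083, -0.001]
contact_force: [-0.4, -0.3, -0.5]
width: 0.0855
gripper_force: 0.0
```

Run:
```python
from h import *
im,cam=view("wrist"); save("w6.png",im)
for c in blobs(mask(im,[0,120,60],[8,255,255]),300)[:3]: print("red .585,-.0422:",c.reshape(-1,2).mean(0).round(),rect(cam,c,.108))
for c in blobs(mask(im,[0,0,110],[180,110,255]),200)[:9]:
    if cv2.contourArea(c)<3000: print("silver .5191,-.0038",c.reshape(-1,2).mean(0).round(),cv2.contourArea(c),rect(cam,c,.11))
for c in blobs(mask(im,[0,0,0],[180,255,40]),200)[:9]: print("blk .5624,.059",c.reshape(-1,2).mean(0).round(),cv2.contourArea(c),rect(cam,c,.106))
s=manip.get_state();print(s["clock"],s["position"],s["ee_rot"])
```

```text
red .585,-.0422: [352. 157.] (array([583.9, -42.5]), array([31.9, 31.5]), 56.9)
red .585,-.0422: [330. 136.] (array([596.3, -22.9]), array([30. , 40.4]), 56.8)
red .585,-.0422: [479. 160.] (array([ 598.8, -142.1]), array([19.1, 18.7]), 18.2)
silver .5191,-.0038 [101. 414.] 257.0 (array([281.5, 156.2]), array([17.5, 34. ]), 15.1)
blk .5624,.059 [283. 371.] 33000.0 (array([377.2, -17.1]), array([189.7, 640.3]), 9.9)
blk .5624,.059 [ 42. 168.] 15265.5 (array([531.1, 206.8]), array([156.7,  87.5]), 4.7)
blk .5624,.059 [544. 248.] 597.0 (array([ 534.6, -226.7]), array([55.4, 28.1]), 11.9)
blk .5624,.059 [216. 163.] 457.0 (array([561.4,  58.3]), array([17.4, 17.3]), 15.2)
44.25 [5.40888493e-01 2.91802770e-05 2.38138215e-01] [-1.12728896e-04  9.96537213e-01  8.31413195e-02 -1.04437847e-03]
```

View pics/w6.png

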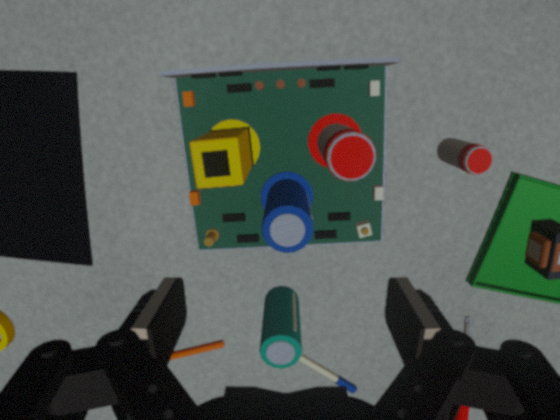

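All three stand upright on their own discs: relay square at (216,163), can top (352,157), capacitor top (289,230). The transformer is in the tray. I'll check the capacitor's centre, then hand in.

Run:
```python
from h import *
im,cam=view("wrist")
p=ray(cam,(288.5,230.5),.110)[0,:2]; e=np.linalg.norm(p-[.5191,-.0038]); print(p,e)
if e<.006: print(manip.sign_off())
```

```text
[ 0.51827788 -0.00552774] 0.0019133698569298318
the job is handed in; nothing more can be done
None
```

Job handed in at about 44 s of the 144 s limit; no verdict came back. By my last camera measurements all three tall parts stand upright within about 2 mm of their own discs' centres, and the transformer is upright about 3 mm from the tray's middle.

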